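Close the tin and poise the marker to label its lid

TASK

Close the little tin by setting its loose wooden lid on it gently, plug down, so that it sits fully home and level, and let go of it. Then draw the marker up out of its stand and tip it over to a writing slant of about 45 degrees, nib downward, with the nib a few centimetres above the middle of the lid and touching nothing. Finish still holding the marker there, motionless, ready to write the label; do not upset the tin and leave the other things on the desk alone.

Things in the scene. Friction and masses are not known exactly. Their poses are not given: they have to be found in the camera images.
- tin: small round open metal tin, loose, 50 mm across, 70 mm tall, wall 3.5 mm (mouth 43 mm across), 0.45 kg with a small sharpener lying inside; origin at the centre of its underside, z axis up
- tin_rim (a point): centre of the tin's mouth, at rim height, 70 mm above the desk
- lid: loose lid of the tin, lying right way up: a wooden disc 54 mm across and 10 mm thick with a round blank paper label (38 mm) on top, and beneath it a plug 38 mm across and 9 mm deep that goes into the tin's mouth with 2.5 mm to spare all round; 19 mm tall in all; no knob, so it is gripped by the edge of the disc; origin at the centre of the plug's underside, z axis up
- lid_center (a point): centre of the lid's disc, half-way through its thickness: 14 mm above the plug's underside, 5 mm below the top face, axes as the lid's; 75 mm above the desk when seated on the tin
- lid_seat (a point): centre of the underside of the lid's disc, 9 mm above the plug's underside; coincides with tin_rim when the lid is seated
- stand: heavy marker stand, does not move: a square dark wooden block 76 mm wide on a 90 mm steel foot, 55 mm tall, with one upright bore 21 mm across and 44 mm deep; origin at the centre of its underside, z axis up
- stand_mouth (a point): centre of the bore's mouth on the stand's top, 55 mm above the desk
- marker: chunky round marker, 140 mm long, 35 g, standing upright in the stand, nib down: nib and grey nose (16 mm across) 40 mm long, hidden in the bore; a collar 28 mm across and 4 mm thick that rests on the stand's top; above it the black barrel, 18 mm across and 96 mm long. Origin at the tip of the nib, z axis along the marker towards its tail
- marker_barrel (a point): middle of the marker's barrel, on its axis, 92 mm from the nib and 48 mm from the tail end; 107 mm above the desk while in the stand; axes as the marker's. A grip from above is best taken 20 to 25 mm nearer the tail
- marker_nib (a point): tip of the marker's nib; 15 mm above the desk while in the stand, so it must rise 40 mm to come clear
- stapler: bystander: stapler 130x34x48 mm, origin at the centre of its underside
- eraser: bystander: eraser 21x52x12 mm, origin at the centre of its underside
- clip: bystander: binder clip 50x32x30 mm, origin at the centre of its underside
- usb: bystander: memory stick 18x48x8 mm, origin at the centre of its underside
There are look-alikes about, which are no part of the job. Of the things that look like the stand, take the one that is nearest to the robot's base at the start.

How it is judged:
By the outcome, as a careful person would: the job done as asked, in the order asked, and still so for the second after the job is handed in, while the arm keeps its last pose, push and grip.
It also fails if it takes over 58 s, if anything falls off the work surface, if the arm or the gripper's body presses on something with over 40 N, if the wrist force passes 120 N, or if a joint passes its speed limit or range.

ROBOT

A 6-joint arm with a two-finger parallel gripper is mounted at the origin on a cart in front of the work surface, level with it; the furniture and walls round the work are solid. World frame = base frame: x ahead of the robot, y to its left, z up, the work surface at z = 0. Lengths are in mm, angles in rad, forces in N, time in s.
With the tool pointing down it reaches from about 400 to 925 mm from the base axis. Payload 12.5 kg.
Tool frame: the origin (TCP) lies at the very end of the fingers, on their centre line; the grasp point (between the pads) lies 19 mm behind it; x points along the fingers, y is the direction in which the jaws open and shut, and the axes are right-handed (so a half turn about x gives the same grasp; the last joint's range is limited). The gripper opens to 95 mm and grips with 3 to 60 N. Pads are 20 mm wide; open, the fingers measure 119 mm over their backs; the gripper's body (75 mm by 180 mm) begins 59 mm behind the grasp point.
Start: joints at [-1.282, 0.491, 1.559, -0, 1.092, -0.106], TCP at [240.414, -576.93, 214.661] pointing down, gripper open.
Joint ranges: [-3.1, 3.1], [-0.84, 2.19], [0.05, 2.79], [-1.13, 4.28], [0.06, 2.93], [-2.69, 2.69]. Speed limits (rad/s): [2.22, 2.22, 2.79, 3.14, 3.14, 3.14].

INTERFACE

Orientations are given as [roll, pitch, yaw] about the fixed x, y, z axes, in that order (R = Rz(yaw) Ry(pitch) Rx(roll)).
In Python, from cell import * gives the robot as it stands.
- The arm moves only by the tool step_arm, never from a script. Its argument "steps" is a list of rows, each a list of 4 numbers: the shift along the tool's x, y, z in units of 50 mm (1.0 is 50 mm), then the turn about the tool's x in units of 8 degrees (1.0 is 8 degrees). A call has 1 to 20 rows; each row shifts and turns the commanded pose from where the row before left it, along the tool's axes as they then stand; what a row does not reach is not made up. A row lasts 1/8 s, in which the tool goes at most 62.5 mm and 10.7 degrees, less where a joint would pass 70% of its speed; a pose out of reach is approached as far as the arm can. A call is refused whole if a number of a shift passes 1 or a number of a turn 1, either way. A call with a gripper value outside its range is refused whole. "jaw" is the closure, from 0 (fully open) to 1 (shut), set as the call begins (left out, the last holds). The fingers move at their own pace and stop on an object; the grip force is fixed at half the most. Time passes only in rows, so rows that do not move let the fingers close. It gives the time, the measured TCP pose, the force and the opening at its end, in the units of the state.
- state(): the state, without advancing time (a new reading comes with each control period).
- read_camera(name): name is "side" or "top" or "wrist"; returns the picture (384x512x3 uint8, red, green, blue); there is no depth.
- camera_info(name): a dict with "mtx" (3x3 intrinsics, pixels), "eye" and "attitude" of the camera in the world; the wrist camera has in their place "hand_eye" (4x4, takes a point from camera to tool coordinates, whose origin is the TCP and whose axes are the tool frame's). Camera axes: x right, y down, z forward; pixel columns grow to the right and rows downward; lengths in mm; the calibration is good to about 2 mm. A picture is of the moment at which its call begins: read the wrist's pose just before it. camera_info takes no time and is no camera call.
- job_done(): hands the job in, once; it reports no verdict.
The state is a dict: "t": time; "joints": joint angles; "qvel": joint speeds; "tau": joint torques, N m; "eef_pos": TCP position; "tcp_rot": TCP orientation; "ft_force": force on the tool from outside, world axes, zero at the start; "moment": the same for the moment, N m; "opening": opening from 0.0 (shut) to 1.0 (fully open).
Only numpy, scipy, OpenCV 4.12 (cv2) and the standard library are available. Lean on these libraries where they do the work, as an engineer would, in place of code of your own. Each camera call takes 0.05 s, during which the arm holds its last target.

## Working session

There is one attempt and no reset: what is moved stays moved. The work goes in short steps, Python scripts to look and compute and a tool call to move; the robot and the scene stay as the last step left them, time stands still between calls to the robot, and variables do not carry over. Pictures are saved under pics/ and viewed, and the job is handed in when it is done.

Besides the shell and the picture viewer there is one more tool, called after "Request:" in YAML: its name, and indented under it one key for each argument. step_arm: Moves the arm, as the interface text tells. Its arguments: {"type":"object","properties":{"steps":{"type":"array","items":{"type":"array","items":{"type":"number"}}},"jaw":{"type":"number"}},"required":["steps"]}

```bash
mkdir -p pics; ls; python3 - <<'E'
from cell import *
import cv2
s=state();print(s)
for n in ["side","top","wrist"]:
    print(n,camera_info(n))
    cv2.imwrite(f"pics/{n}0.png",read_camera(n)[:,:,::-1])
E
```

```text
pics
{'t': 0.0, 'joints': array([-1.28162880e+00,  4.91579540e-01,  1.55945974e+00,  2.17033963e-05,
        1.09169536e+00, -1.05572234e-01]), 'qvel': array([ 0.0002775 ,  0.00069918, -0.00130984, -0.00135992,  0.00019005,
       -0.00135698]), 'tau': array([ 2.47409749e-03, -6.12635851e+01, -2.58178121e+01,  6.93100621e-02,
        4.82236978e-02, -6.92578283e-05]), 'eef_pos': array([ 240.32600953, -576.67990497,  214.04579358]), 'tcp_rot': array([-1.69322219,  1.56965418,  1.84310021]), 'ft_force': array([-0.44924079, -0.70862036, -0.33156207]), 'moment': array([-0.02319021,  0.02546641, -0.00682846]), 'opening': 1.001008678855096}
side {'mtx': array([[416.67759806,   0.        , 253.83272314],
       [  0.        , 416.67759806, 195.20243159],
       [  0.        ,   0.        ,   1.        ]]), 'eye': array([559.98320393, 663.11849303, 612.57427844]), 'attitude': array([-2.1160782 ,  0.01663927, -3.09495355])}
top {'mtx': array([[449.49743637,   0.        , 258.4593127 ],
       [  0.        , 449.49743637, 198.16372963],
       [  0.        ,   0.        ,   1.        ]]), 'eye': array([ 317.38812657, -196.57946851, 1481.28281058]), 'attitude': array([-2.95761462e+00,  2.74575461e-03, -1.58922965e+00])}
wrist {'mtx': array([[316.83764702,   0.        , 258.8008428 ],
       [  0.        , 316.83764702, 190.81919386],
       [  0.        ,   0.        ,   1.        ]]), 'hand_eye': array([[-2.51553371e-04, -2.65720266e-01,  9.64050142e-01,
        -1.69149528e+02],
       [ 9.99998595e-01, -1.66479740e-03, -1.97933054e-04,
        -1.24664592e+00],
       [ 1.65754299e-03,  9.64048738e-01,  2.65720311e-01,
        -7.48276916e+01],
       [ 0.00000000e+00,  0.00000000e+00,  0.00000000e+00,
         1.00000000e+00]])}
```

View pics/side0.png

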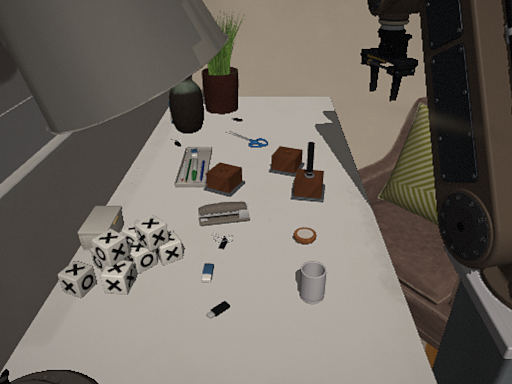

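View pics/top0.png

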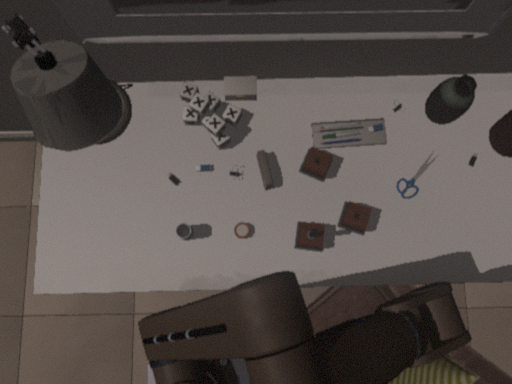

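View pics/wrist0.png

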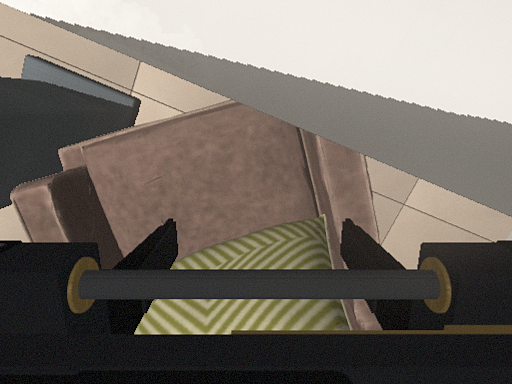

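```bash
cat > h.py <<'E'
from cell import *
import cv2, numpy as np
from scipy.spatial.transform import Rotation as Ro
def cam(n,s=None):
    c=camera_info(n)
    if n=="wrist":
        s=s or state(); Rt=Ro.from_euler('xyz',s['tcp_rot']).as_matrix(); H=c['hand_eye']
        return c['mtx'],Rt@H[:3,:3],Rt@H[:3,3]+s['eef_pos']
    return c['mtx'],Ro.from_euler('xyz',c['attitude']).as_matrix(),np.array(c['eye'])
def px2w(C,u,v,z):
    K,R,e=C; d=R@np.linalg.solve(K,[u,v,1]); return e+d*(z-e[2])/d[2]
def w2px(C,p):
    K,R,e=C; q=K@(R.T@(np.array(p,float)-e)); return q[:2]/q[2]
def crop(img,x0,y0,x1,y1,k,name):
    cv2.imwrite(name,cv2.resize(img[y0:y1,x0:x1,::-1],None,fx=k,fy=k,interpolation=cv2.INTER_CUBIC))
E
python3 - <<'E'
from h import *
a=cv2.imread("pics/side0.png")[:,:,::-1];b=cv2.imread("pics/top0.png")[:,:,::-1]
crop(a,190,130,350,310,4 and 3.3,"pics/side0c.png")
crop(b,160,130,400,270,3.3,"pics/top0c.png")
T=cam("top");S=cam("side")
for n,u,v,z in [("tin",184,231,70),("lid",242,230,19),("st1",311,236,55),("st2",354,217,55),("st3",317,163,55)]: print(n,px2w(T,u,v,z).round(),)
for n,u,v,z in [("tin",313,267,70),("lid",305,234,19),("st1",309,173,59),("mk tail",311,143,155),("st2",287,151,55)]: print(n,px2w(S,u,v,z).round(),)
E
```

```text
tin [479.  39.  70.]
lid [ 485. -142.   19.]
st1 [ 457. -362.   55.]
st2 [ 516. -502.   55.]
st3 [ 696. -391.   55.]
tin [483.  37.  70.]
lid [ 486. -139.   19.]
st1 [ 463. -371.   59.]
mk tail [ 463. -360.  155.]
st2 [ 521. -522.   55.]
```

View pics/side0c.png

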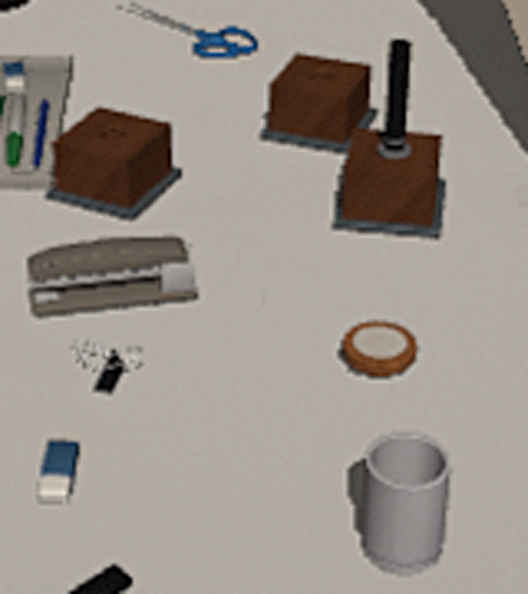

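View pics/top0c.png

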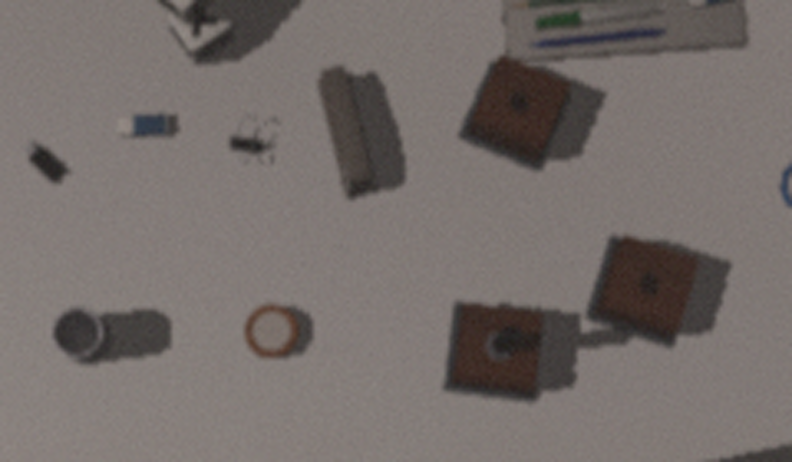

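```bash
python3 - <<'E'
from h import *
s=state();R=Ro.from_euler('xyz',s['tcp_rot']).as_matrix();print(R.round(4))
T=cam("top");S=cam("side")
for n,u,v,z in [("tin",183.9,230.9,70),("lid",242.3,230,19),("mk tail",316.5,234,155),("mk collar",311.5,234.5,59)]: print(n,px2w(T,u,v,z).round(1),)
for n,u,v,z in [("tin",313,269.4,70),("lid",304.8,234,19),("collar",309.4,175.4,59),("mk tail",311,142.5,155)]: print(n,px2w(S,u,v,z).round(1),)
E
```

```text
[[-2.000e-04  3.846e-01 -9.231e-01]
 [ 8.000e-04 -9.231e-01 -3.846e-01]
 [-1.000e+00 -8.000e-04 -1.000e-04]]
tin [479.5  39.4  70. ]
lid [ 484.8 -142.9   19. ]
mk tail [ 453.2 -367.1  155. ]
mk collar [ 461.8 -363.5   59. ]
tin [483.3  44.2  70. ]
lid [ 486.2 -138.9   19. ]
collar [ 462.9 -356.6   59. ]
mk tail [ 463.2 -363.1  155. ]
```

Request:
step_arm:
  steps:
    - [0,0,0,0.95]
    - [0,0,0,0.95]
    - [0,0,0,0.925]
    - [0,-0.872,-0.49,0]
    - [0,-0.872,-0.49,0]
    - [0,-0.872,-0.49,0]
    - [0,-0.872,-0.49,0]
    - [0,-0.872,-0.49,0]
    - [0,-0.872,-0.49,0]
    - [0,-0.872,-0.49,0]
    - [0,-0.872,-0.49,0]
    - [0.5,-0.872,-0.49,0]
    - [0.6,-0.872,-0.49,0]
    - [0.6,0,0,0]
    - [0,0,0,0]
  jaw: 0

```text
t: 2.02
eef_pos: [484.5, -140.0, 128.1]
tcp_rot: [-0.385, 1.567, 2.758]
ft_force: [-0.2, -0.2, 0.7]
opening: 1.001
```

```bash
python3 - <<'E'
from h import *
s=state();R=Ro.from_euler('xyz',s['tcp_rot']).as_matrix();print(s['t'],s['eef_pos'],R.round(3))
im=read_camera("wrist");cv2.imwrite("pics/w1.png",im[:,:,::-1])
C=cam("wrist",s)
print(w2px(C,[485.5,-141,19]),w2px(C,[481.5,41,70]))
E
```

```text
2.025 [ 484.48514379 -140.02513764  128.13210981] [[-0.004  0.001 -1.   ]
 [ 0.001 -1.    -0.001]
 [-1.    -0.001  0.004]]
[261.40776667 186.84002802] [ 21.4484364  209.21797767]
```

View pics/w1.png

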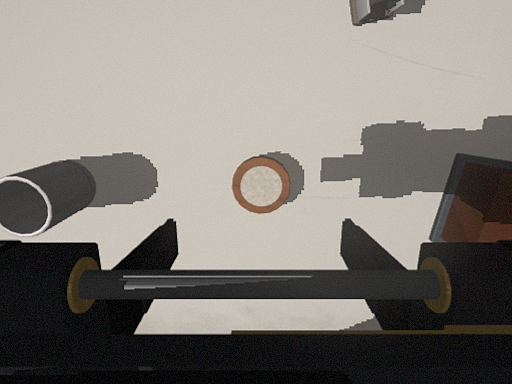

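```bash
python3 - <<'E'
from h import *
im=cv2.imread("pics/w1.png")
g=im.astype(float)
m=((g[:,:,2]-g[:,:,0])>35).astype(np.uint8); m[:,:210]=0;m[:,310:]=0;m[:140]=0;m[225:]=0
c=max(cv2.findContours(m,0,2)[0],key=cv2.contourArea); print(cv2.fitEllipse(c),cv2.boundingRect(c))
(u,v),_,_=cv2.fitEllipse(c)
C=cam("wrist"); print(px2w(C,u,v,17))
crop(im[:,:,::-1],0,160,110,250,6,"pics/w1c.png")
E
```

```text
((260.5145263671875, 184.97036743164062), (55.358543395996094, 57.35248947143555), 90.2864761352539) (232, 157, 58, 57)
[ 487.21853657 -141.06698705   17.        ]
```

View pics/w1c.png

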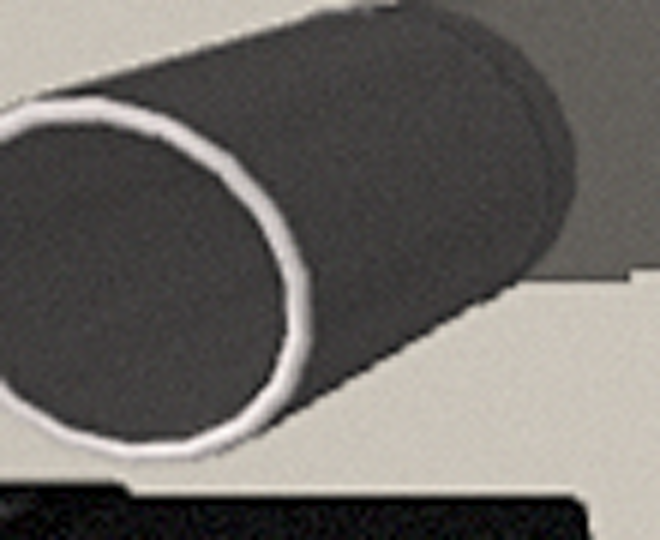

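Request:
step_arm:
  steps:
    - [0.5,0.022,-0.064,0]
    - [0.8,0,0,0]
    - [0.7,0,0,0]
    - [0.3,0,0,0]
    - [0.17,0,0,0]
    - [0,0,0,0]
  jaw: 0

```text
t: 2.82
eef_pos: [488.8, -142.3, 6.7]
tcp_rot: [2.636, 1.57, -0.506]
ft_force: [1.4, 0.2, 0.8]
opening: 1.0
```

Request:
step_arm:
  steps:
    - [0,0,0,0]
    - [0,0,0,0]
    - [0,0,0,0]
    - [0,0,0,0]
    - [0,0,0,0]
    - [0,0,0,0]
  jaw: 1

```text
t: 3.58
eef_pos: [488.5, -142.0, 6.2]
tcp_rot: [2.252, 1.571, -0.889]
ft_force: [-0.2, 0.4, 1.7]
opening: 0.556
```

Request:
step_arm:
  steps:
    - [-0.3,0,0,0]
    - [-0.8,0,0,0]
    - [-0.8,-0.4,0,0]
    - [-0.8,-0.6,0,0]
    - [0,-0.5,0,0]
    - [0,0,0,0]
    - [0,0,0,0]
  jaw: 1

```text
t: 4.45
eef_pos: [488.4, -67.3, 141.3]
tcp_rot: [1.704, 1.571, -1.437]
ft_force: [-0.3, 0.7, 0.4]
opening: 0.554
```

```bash
python3 - <<'E'
from h import *
s=state();R=Ro.from_euler('xyz',s['tcp_rot']).as_matrix();print(s['t'],s['eef_pos'],s['opening'],R.round(4))
im=read_camera("wrist");cv2.imwrite("pics/w2.png",im[:,:,::-1])
C=cam("wrist",s)
print(w2px(C,[481.5,41,70]),w2px(C,s['eef_pos']+[0,0,11]))
crop(im,40,80,310,270,2.9,"pics/w2c.png")
E
```

```text
4.45 [488.40015159 -67.33675177 141.31829089] 0.5541386119839437 [[ 0.e+00  6.e-04 -1.e+00]
 [-2.e-04 -1.e+00 -6.e-04]
 [-1.e+00  2.e-04 -0.e+00]]
[124.88422574 209.03227399] [261.05694993 245.39853267]
```

View pics/w2c.png

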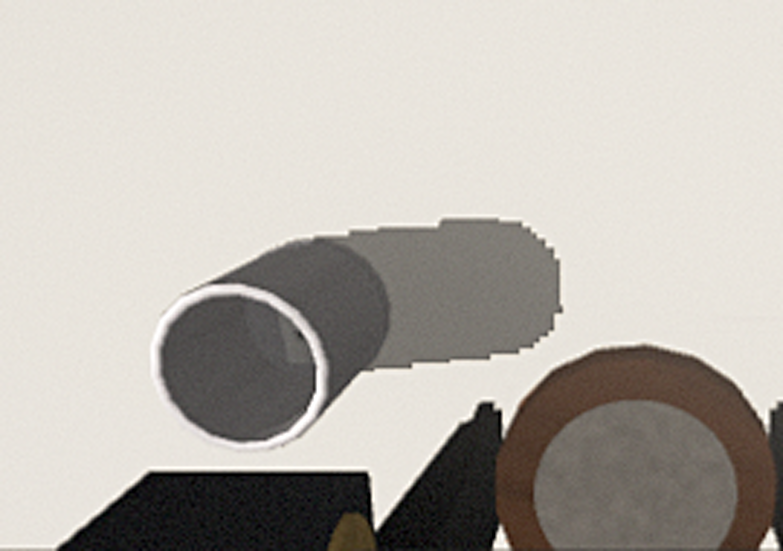

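```bash
python3 - <<'E'
from h import *
C=cam("wrist")
im=cv2.imread("pics/w2.png").astype(int)
crop(im[:,:,::-1].astype(np.uint8),195,190,325,290,6,"pics/w2d.png")
# rim: project circles and compare
def circ(c,r,n=120):
    a=np.linspace(0,2*np.pi,n); return np.array([w2px(C,[c[0]+r*np.cos(t),c[1]+r*np.sin(t),c[2]]) for t in a])
p=px2w(C,122.8,206.4,70);print("tin",p)
g=cv2.imread("pics/w2.png");k=3
G=cv2.resize(g[130:270,60:320],None,fx=k,fy=k,interpolation=cv2.INTER_CUBIC)
def d(c,r,col): cv2.polylines(G,[((circ(c,r)-[60,130]+.5)*k).astype(int)],True,col,1)
d([p[0],p[1],70],25,(0,0,255));
t=[488.4,-67.3,154.1]
d(t,27,(0,255,0));d(t,19,(0,255,0))
cv2.imwrite("pics/w2e.png",G)
E
```

```text
tin [483.82575416  42.08579485  70.        ]
```

View pics/w2e.png

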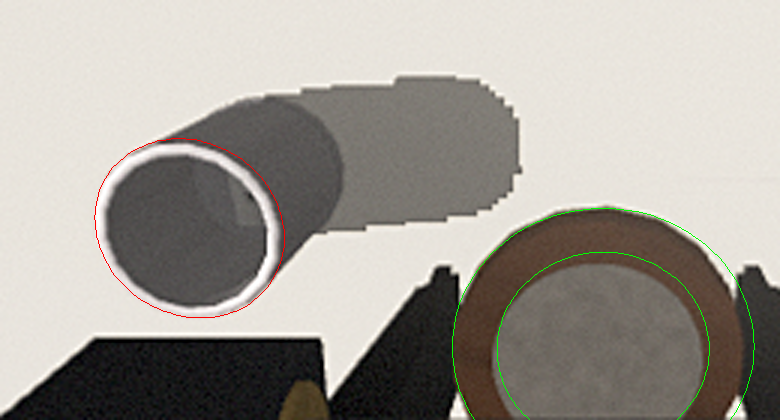

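Request:
step_arm:
  steps:
    - [0,-0.7,0.062,0]
    - [0,-0.8,0,0]
    - [0,-0.67,0,0]
    - [0,0,0,0]
    - [0.6,0,0,0]
    - [0.4,0,0,0]
    - [0.18,0,0,0]
    - [0,0,0,0]
    - [0,0,0,0]
  jaw: 1

```text
t: 5.62
eef_pos: [485.7, 41.2, 82.7]
tcp_rot: [2.963, 1.57, -0.179]
ft_force: [-0.2, 0.1, -0.6]
opening: 0.55
```

```bash
python3 - <<'E'
from h import *
s=state();R=Ro.from_euler('xyz',s['tcp_rot']).as_matrix();print(s['t'],s['eef_pos'],s['ft_force'],R.round(4)[:,2])
im=read_camera("side");cv2.imwrite("pics/s3.png",im[:,:,::-1])
C=cam("side");k=6
for z,n in [(82+12.8,'lidtop')]:
    pass
a=np.linspace(0,2*np.pi,100)
G=cv2.resize(im[220:320,260:370,::-1],None,fx=k,fy=k,interpolation=cv2.INTER_CUBIC)
cv2.imwrite("pics/s3c.png",G)
E
```

```text
5.625 [485.67232193  41.18414555  82.6654227 ] [-0.16843476  0.13854792 -0.56490025] [-1.e+00  0.e+00 -8.e-04]
```

View pics/s3c.png

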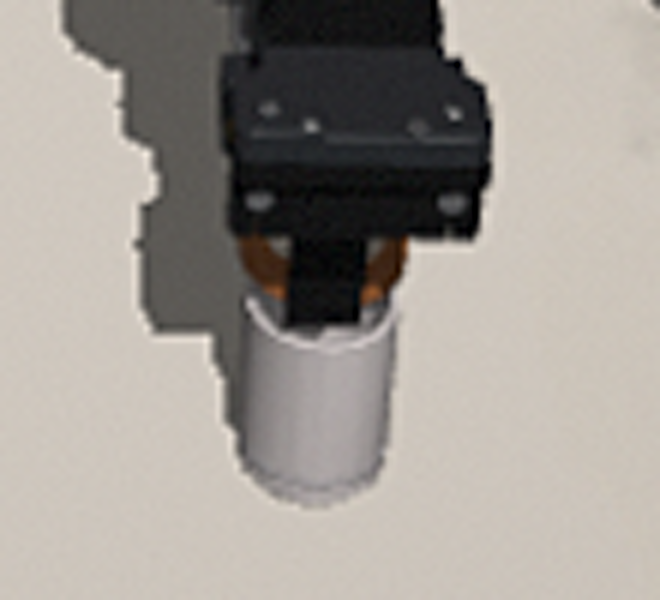

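Request:
step_arm:
  steps:
    - [0.06,0,0.004,0]
    - [0.06,0,0,0]
    - [0.06,0,0,0]
    - [0.05,0,0,0]
    - [0,0,0,0]
    - [0,0,0,0]
  jaw: 1

```text
t: 6.42
eef_pos: [485.1, 41.6, 70.6]
tcp_rot: [1.857, 1.571, -1.284]
ft_force: [-0.4, 0.2, -1.0]
opening: 0.555
```

Request:
step_arm:
  steps:
    - [0.03,0,0,0]
    - [0.02,0,0,0]
    - [0.01,0,0,0]
    - [0,0,0,0]
    - [0,0,0,0]
  jaw: 1

```text
t: 7.05
eef_pos: [485.1, 41.5, 67.6]
tcp_rot: [1.039, 1.571, -2.102]
ft_force: [0.1, 0.7, -0.3]
opening: 0.551
```

Request:
step_arm:
  steps:
    - [0.01,0,0,0]
    - [0.01,0,0,0]
    - [0,0,0,0]
    - [0,0,0,0]
  jaw: 1

```text
t: 7.55
eef_pos: [485.2, 41.5, 67.1]
tcp_rot: [2.957, 1.57, -0.184]
ft_force: [-2.0, -1.0, 8.2]
opening: 0.552
```

Request:
step_arm:
  steps:
    - [0,0,0,0]
    - [0,0,0,0]
    - [0,0,0,0]
    - [0,0,0,0]
    - [0,0,0,0]
  jaw: 0

```text
t: 8.18
eef_pos: [485.1, 41.5, 66.6]
tcp_rot: [1.164, 1.571, -1.977]
ft_force: [0.3, 0.4, -0.1]
opening: 0.985
```

Request:
step_arm:
  steps:
    - [-0.4,0,0,0]
    - [-0.8,0,0,0]
    - [-0.8,0,0,0]
    - [0,0,0,0]
    - [0,0,0,0]
  jaw: 0

```text
t: 8.8
eef_pos: [484.7, 41.6, 166.1]
tcp_rot: [0.175, 1.57, -2.967]
ft_force: [0.1, 0.3, -0.3]
opening: 1.001
```

```bash
python3 - <<'E'
from h import *
s=state();print(s['t'],s['eef_pos'],s['opening'],s['ft_force'])
im=read_camera("wrist");cv2.imwrite("pics/w4.png",im[:,:,::-1])
C=cam("wrist",s);k=4
def circ(c,r,n=120):
    a=np.linspace(0,2*np.pi,n); return np.array([w2px(C,[c[0]+r*np.cos(t),c[1]+r*np.sin(t),c[2]]) for t in a])
G=cv2.resize(im[120:260,170:350,::-1],None,fx=k,fy=k,interpolation=cv2.INTER_CUBIC)
cv2.polylines(G,[((circ([483.8,42.1,80],19)-[170,120]+.5)*k).astype(int)],True,(0,0,255),1)
cv2.imwrite("pics/w4c.png",G)
im=read_camera("side");crop(im,260,220,370,320,6,"pics/s4c.png")
E
```

```text
8.8 [484.7431342   41.56677071 166.11742924] 1.0005400160287816 [ 0.07667955  0.2684663  -0.25510138]
```

View pics/w4c.png

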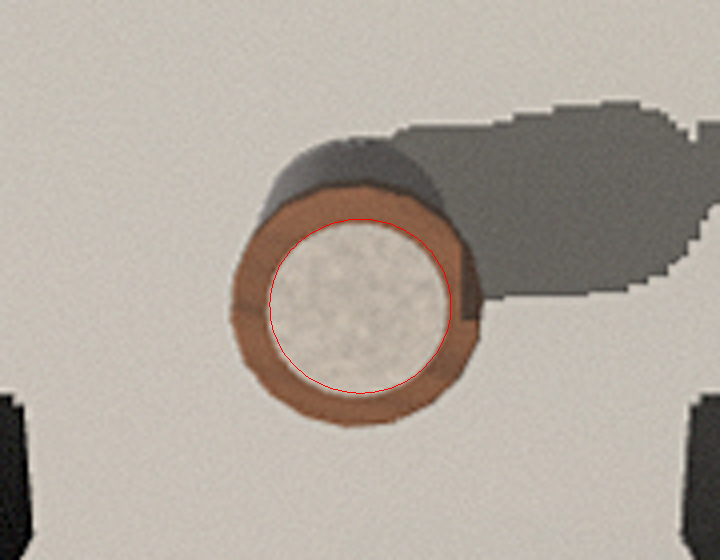

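View pics/s4c.png

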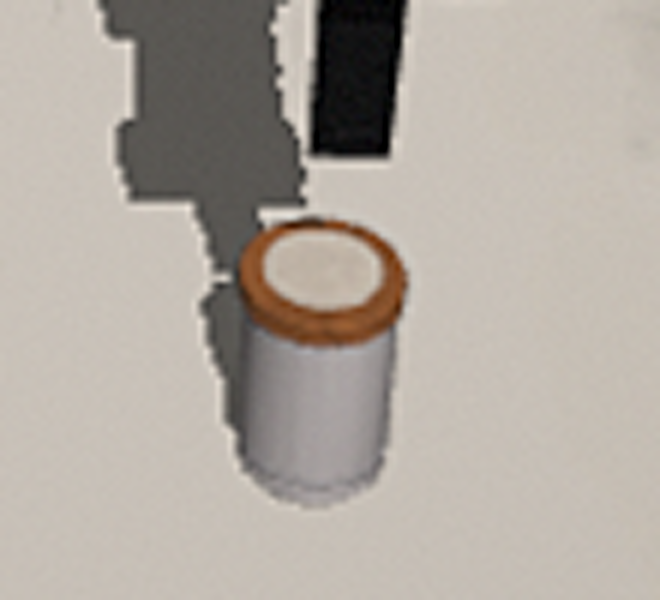

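Request:
step_arm:
  steps:
    - [-0.5,0.1,0,0]
    - [-0.5,0.6,0.1,0]
    - [0,0.9,0.1,0]
    - [0,0.9,0.1,0]
    - [0,0.9,0.1,0]
    - [0,0.9,0,0]
    - [0,0.9,0,0]
    - [0,0.8,0,0]
    - [0,0.4,0,0]
    - [0,0,0,0]
    - [0,0,0,0]
  jaw: 0

```text
t: 10.28
eef_pos: [465.1, -277.3, 216.3]
tcp_rot: [-0.85, 1.57, 2.293]
ft_force: [-0.6, -0.1, 0.6]
opening: 1.0
```

```bash
python3 - <<'E'
from h import *
s=state();print(s['t'],s['eef_pos'],s['opening'])
C=cam("wrist",s)
im=read_camera("wrist");cv2.imwrite("pics/w5.png",im[:,:,::-1])
print(w2px(C,[463,-362,155]),w2px(C,[463,-362,59]))
E
```

```text
10.275 [ 465.14912241 -277.30938419  216.31161284] 1.000071454095595
[371.15267288 207.08729863] [340.18220742 178.41273977]
```

View pics/w5.png

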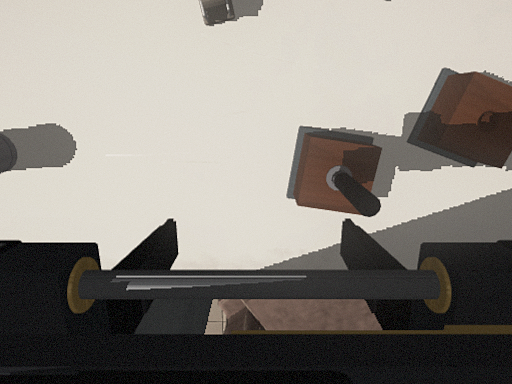

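```bash
python3 - <<'E'
from h import *
C=cam("wrist")
im=cv2.imread("pics/w5.png")
print(px2w(C,369,206,155),px2w(C,337.5,179,59))
crop(im[:,:,::-1],270,110,400,230,5,"pics/w5c.png")
E
```

```text
[ 463.93607645 -360.28330357  155.        ] [ 462.46720056 -359.22236449   59.        ]
```

View pics/w5c.png

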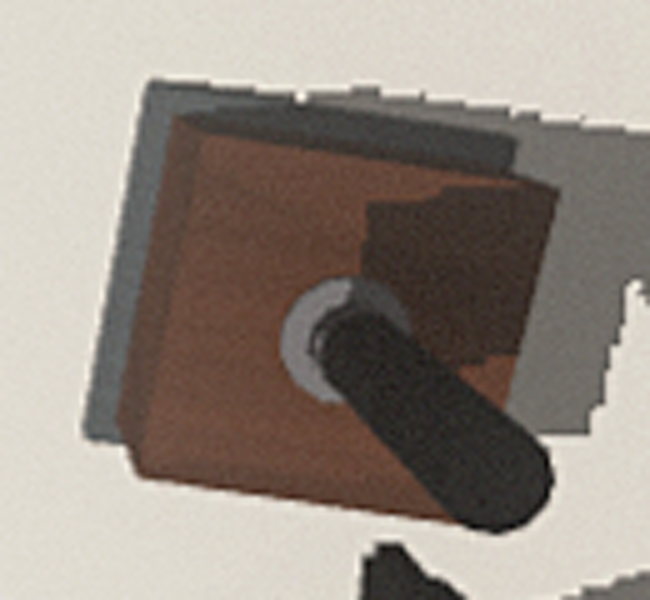

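Request:
step_arm:
  steps:
    - [0,0.6,0.03,0]
    - [0,0.7,0,0]
    - [0,0.37,0,0]
    - [0,0,0,0]
    - [0.6,0,0,0]
    - [0.7,0,0,0]
    - [0.5,0,0,0]
    - [0.3,0,0,0]
    - [0,0,0,0]
  jaw: 0

```text
t: 11.45
eef_pos: [463.7, -361.1, 111.2]
tcp_rot: [-0.779, 1.569, 2.364]
ft_force: [-0.2, 0.0, -0.0]
opening: 0.999
```

```bash
python3 - <<'E'
from h import *
s=state();print(s['t'],s['eef_pos'],s['opening'],s['ft_force'])
im=read_camera("wrist");cv2.imwrite("pics/w6.png",im[:,:,::-1])
crop(im,130,100,390,290,3,"pics/w6c.png")
s=dict(eef_pos=np.array([465.15,-277.31,216.31]),tcp_rot=np.array([-0.85,1.57,2.293]))
C=cam("wrist",s)
for p in [(310,136.4),(381.4,147.4),(298,205)]: print(px2w(C,*p,55))
E
```

```text
11.45 [ 463.72345505 -361.09816825  111.22678528] 0.9987390518861149 [-0.19876657  0.04242222 -0.04402835]
[ 506.65531495 -328.87160351   55.        ]
[ 495.28652461 -403.76278442   55.        ]
[ 432.23303015 -318.91095118   55.        ]
```

View pics/w6c.png

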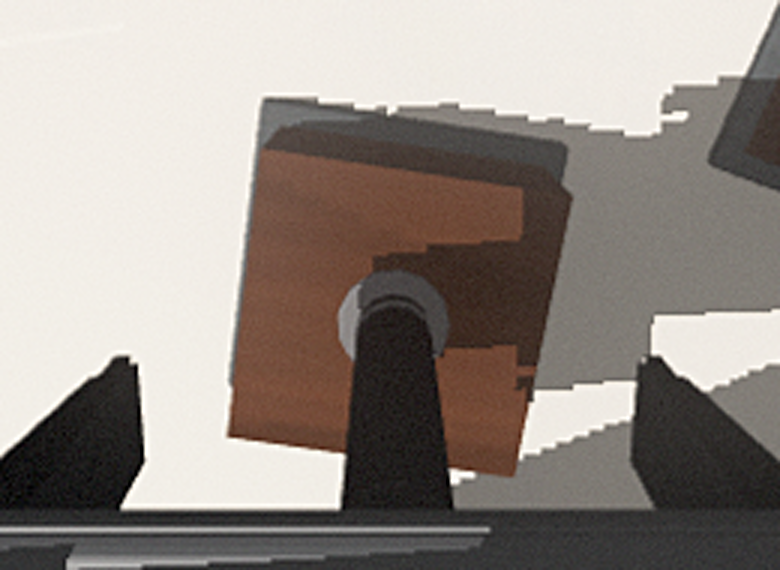

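Request:
step_arm:
  steps:
    - [0,0,0,0]
    - [0,0,0,0]
    - [0,0,0,0]
    - [0,0,0,0]
    - [0,0,0,0]
    - [0,0,0,0]
    - [0,0,0,0]
    - [0,0,0,0]
  jaw: 1

```text
t: 12.5
eef_pos: [463.7, -362.0, 111.6]
tcp_rot: [1.538, 1.571, -1.603]
ft_force: [-1.3, 0.1, -0.1]
opening: 0.219
```

Request:
step_arm:
  steps:
    - [-0.2,0,0,0]
    - [-0.3,0,0,0]
    - [-0.3,0,0,0]
    - [-0.4,0,0,0]
    - [0,0,0,0.95]
    - [0,0,0,0.1]
    - [0,0,0,0]
    - [0,0,0,0]
  jaw: 1

```text
t: 13.5
eef_pos: [463.7, -361.9, 171.6]
tcp_rot: [-0.267, 1.571, 2.73]
ft_force: [0.4, -0.4, -0.7]
opening: 0.185
```

```bash
python3 - <<'E'
from h import *
s=state();print(s['t'],s['eef_pos'],s['opening'],s['ft_force'],Ro.from_euler('xyz',s['tcp_rot']).as_matrix().round(3))
im=read_camera("side");cv2.imwrite("pics/s7.png",im[:,:,::-1])
crop(im,240,70,380,220,4,"pics/s7c.png")
C=cam("side"); print(w2px(C,s['eef_pos']),w2px(C,s['eef_pos']+[0,0,19-115]))
E
```

```text
13.5 [ 463.67744992 -361.91264287  171.61605616] 0.18510055267533274 [ 0.36569976 -0.37130428 -0.66888749] [[-0.    -0.144 -0.99 ]
 [ 0.    -0.99   0.144]
 [-1.    -0.     0.   ]]
[311.19849864 136.88228279] [309.29185899 169.1756291 ]
```

View pics/s7c.png

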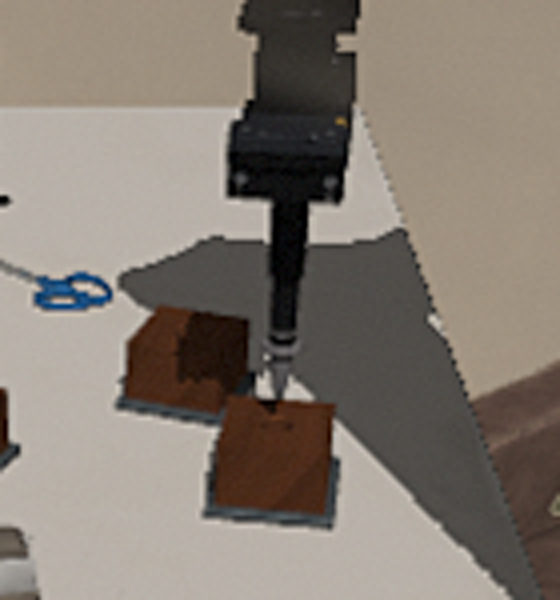

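Request:
step_arm:
  steps:
    - [0,0,-0.4,0]
    - [0,0,-0.5,0]
    - [0,0,-0.3,0]
    - [0,0,0,0]
    - [0.3,0,0,0]
    - [0.4,0,0,0]
    - [0.25,0,0,0]
    - [0,0,0,0]
  jaw: 1

```text
t: 14.55
eef_pos: [522.4, -370.4, 123.0]
tcp_rot: [-0.522, 1.569, 2.473]
ft_force: [-0.3, -0.2, -0.3]
opening: 0.182
```

```bash
python3 - <<'E'
from h import *
s=state();print(s['t'],s['eef_pos'],s['opening'],s['ft_force'])
im=read_camera("side");cv2.imwrite("pics/s8.png",im[:,:,::-1])
crop(im,240,90,380,220,5,"pics/s8c.png")
im=read_camera("wrist");cv2.imwrite("pics/w8.png",im[:,:,::-1])
E
```

```text
14.55 [ 522.4002802  -370.43098128  123.00319763] 0.18208402298288173 [-0.34796422 -0.18885546 -0.26606951]
```

View pics/s8c.png

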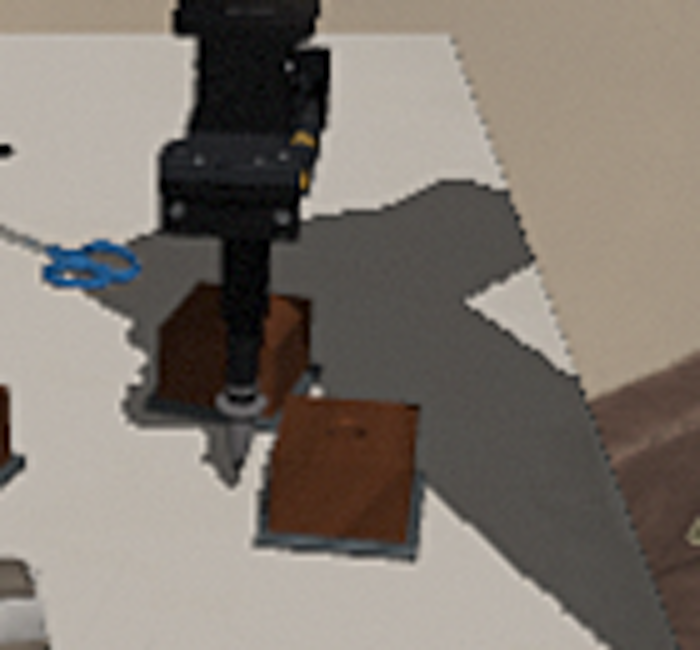

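View pics/w8.png

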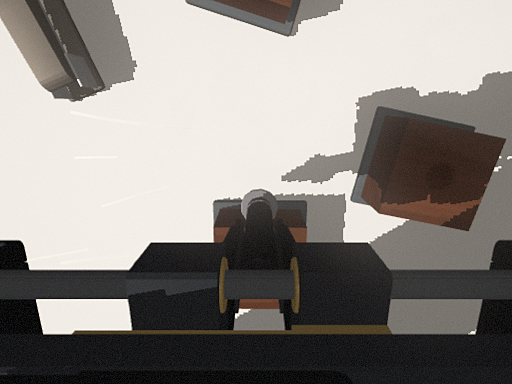

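Request:
step_arm:
  steps:
    - [0,0,0.15,0]
    - [0,0,0.15,0]
    - [0,0,0.1,0]
    - [0,0,0.1,0]
    - [0,0,0.1,0]
    - [0,0,0.1,0]
    - [0,0,0,0]
  jaw: 1

```text
t: 15.52
eef_pos: [488.7, -365.8, 124.6]
tcp_rot: [2.702, 1.569, -0.586]
ft_force: [3.9, -0.7, -1.1]
opening: 0.185
```

```bash
python3 - <<'E'
from h import *
s=state();print(s['t'],s['eef_pos'],s['opening'],s['ft_force'],s['moment'])
im=read_camera("side");crop(im,240,90,380,220,5,"pics/s9c.png")
E
```

```text
15.525 [ 488.67378474 -365.8096265   124.5664962 ] 0.1850196478360324 [ 3.91058083 -0.72187158 -1.06514351] [-0.07415104 -0.93403946  0.03988008]
```

View pics/s9c.png

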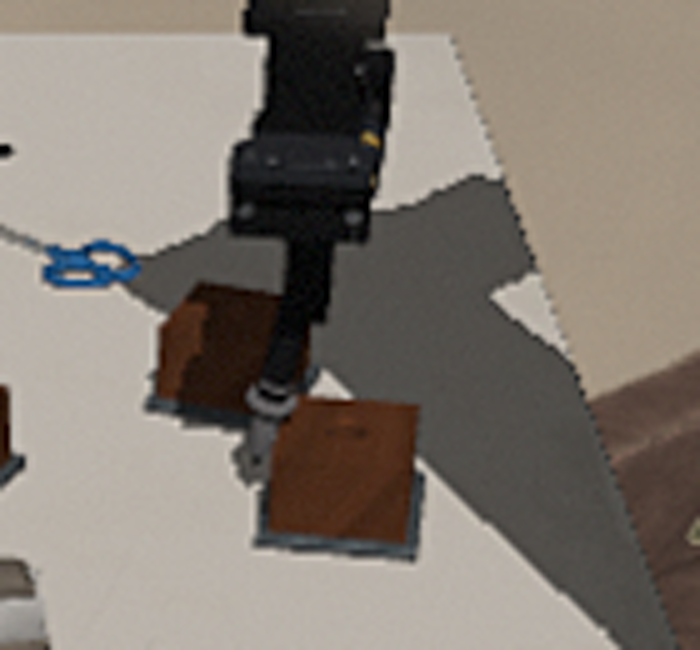

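Request:
step_arm:
  steps:
    - [0.01,0,0.1,0]
    - [0.02,0,0.1,0]
    - [0.03,0,0.1,0]
    - [0.05,0,0.1,0]
    - [0.06,0,0.1,0]
    - [0.07,0,0.1,0]
    - [0.07,0,0.1,0]
    - [0,0,0,0]
  jaw: 1

```text
t: 16.58
eef_pos: [453.2, -360.3, 108.2]
tcp_rot: [-0.504, 1.57, 2.491]
ft_force: [1.7, -0.3, -0.2]
opening: 0.18
```

```bash
python3 - <<'E'
from h import *
s=state();print(s['t'],s['eef_pos'],s['opening'],s['ft_force'],s['moment'])
im=read_camera("side");crop(im,240,90,380,220,5,"pics/s10c.png")
im=read_camera("wrist");cv2.imwrite("pics/w10.png",im[:,:,::-1])
E
```

```text
16.575 [ 453.23875782 -360.30447232  108.17291585] 0.1801286291362345 [ 1.72339161 -0.25504358 -0.18433417] [ 0.00652078 -0.41380698 -0.00559855]
```

View pics/s10c.png

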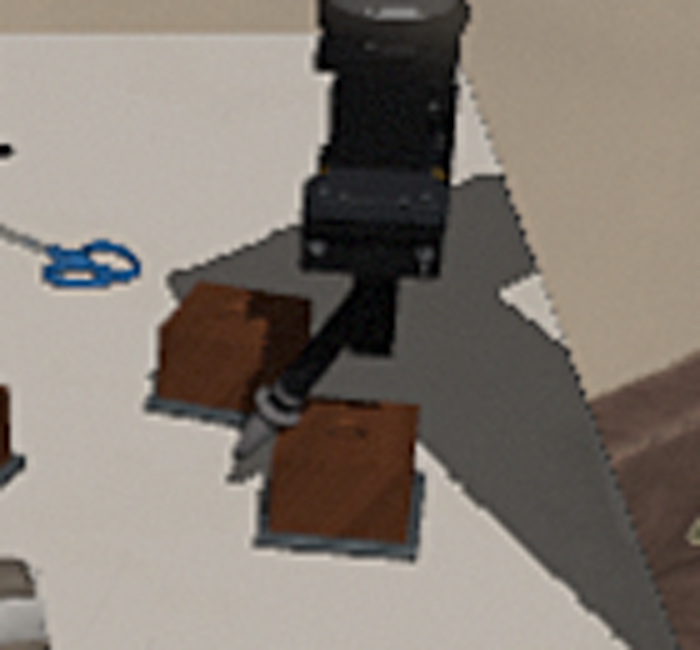

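View pics/w10.png

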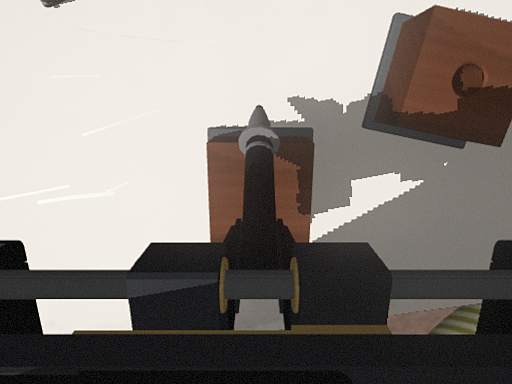

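```bash
cat >> h.py <<'E'
def tilt(rows):
    c=camera_info("wrist");K=c['mtx'];H=c['hand_eye']
    for L,row in rows:
        best=min(np.arange(0,80,.25),key=lambda t:abs((lambda q:(K@q)[1]/q[2])(H[:3,:3].T@(np.array([-19+L*np.cos(np.radians(t)),0,-L*np.sin(np.radians(t))])-H[:3,3]))-row))
        print(L,row,best)
E
python3 - <<'E'
from h import *
tilt([(115,106),(71,142.5),(118,106),(112,106)])
E
```

```text
115 106 39.0
71 142.5 45.5
118 106 37.75
112 106 40.25
```

```bash
cat >> h.py <<'E'
from scipy.optimize import least_squares
def fit(s,wn,wc,sn,sc):
    R=Ro.from_euler('xyz',s['tcp_rot']).as_matrix();W=cam("wrist",s);S=cam("side")
    def pt(p,d):
        t,L,oy=p; l=L-d
        return s['eef_pos']+R@np.array([-19+l*np.cos(t),oy,-l*np.sin(t)])
    def f(p):
        r=[]
        for C,q,d in [(W,wn,0),(W,wc,42),(S,sn,0),(S,sc,42)]:
            if q is not None: r+=list(w2px(C,pt(p,d))-np.array(q))
        return np.array(r)
    o=least_squares(f,[.75,115,0]);print("theta",np.degrees(o.x[0]),"L",o.x[1],"oy",o.x[2],"res",o.fun.round(1))
    print("nib",pt(o.x,0)); return o.x
E
python3 - <<'E'
from h import *
fit(state(),(258.5,106),(260,141),(287,186),(295.4,170.8))
fit(state(),(258.5,106),None,(287,186),None)
fit(state(),(258.5,106),(260,141),None,None)
im=cv2.imread("pics/w10.png")[:,:,::-1];crop(im,210,90,310,240,4,"pics/w10c.png")
E
```

```text
theta 34.837666057776126 L 127.15367358619247 oy -0.6270597747841535 res [ 0.8 -0.4 -0.6  0.9 -0.7 -1.9 -0.3  3.2]
nib [ 525.52778968 -370.30444866   22.98407564]
theta 33.19191745555651 L 131.82033989995844 oy -1.2576216862311045 res [ 0.   0.2 -0.6 -0. ]
nib [ 525.14831268 -369.6088997    17.03632702]
theta 33.867596989797924 L 129.75859539526306 oy -0.6894404629001365 res [ 0.7 -0.  -0.7  0. ]
nib [ 525.21249433 -370.19365073   19.60660379]
```

View pics/w10c.png

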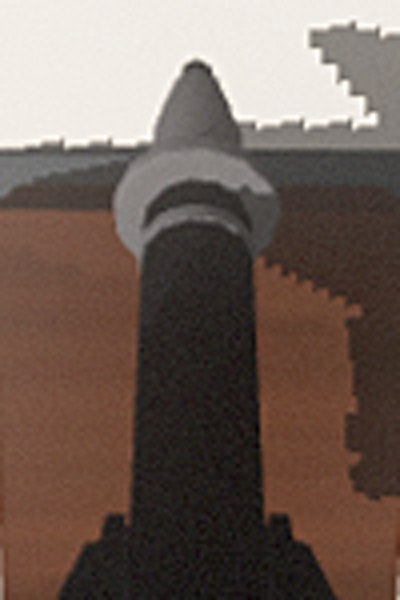

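Request:
step_arm:
  steps:
    - [0.02,0,0.08,0]
    - [0.03,0,0.08,0]
    - [0.03,0,0.07,0]
    - [0,0,0,0]
    - [0,0,0,0]
  jaw: 1

```text
t: 17.3
eef_pos: [442.4, -358.8, 104.7]
tcp_rot: [0.134, 1.571, 3.129]
ft_force: [1.0, -0.6, 0.9]
opening: 0.178
```

```bash
python3 - <<'E'
from h import *
s=state();print(s['t'],s['eef_pos'],s['opening'],s['ft_force'],s['moment'])
E
```

```text
17.3 [ 442.38219916 -358.81777168  104.70405463] 0.1783414353285156 [ 1.01270641 -0.60061989  0.90912688] [ 0.01107731 -0.33874667  0.02236608]
```

```bash
python3 - <<'E'
from h import *
s=state();print(s['joints'])
E
```

```text
[-7.97369173e-01  5.47826764e-01  1.80821216e+00 -1.73900253e-04
  7.85676912e-01  9.19805387e-01]
```

Request:
step_arm:
  steps:
    - [-0.3,0,0,0]
    - [-0.7,0,0,0]
    - [-0.8,0,0,0]
    - [-0.7,0,0,0]
    - [0,0,0,0]
    - [0,0,0,0]
  jaw: 1

```text
t: 18.05
eef_pos: [442.0, -358.4, 229.4]
tcp_rot: [-0.431, 1.57, 2.564]
ft_force: [0.3, 0.4, -0.0]
opening: 0.182
```

```bash
python3 - <<'E'
from h import *
s=state();print(s['t'],s['eef_pos'],s['joints'])
im=read_camera("side");crop(im,250,50,370,180,4,"pics/s11c.png")
im=read_camera("wrist");cv2.imwrite("pics/w11.png",im[:,:,::-1]);crop(im,210,80,310,240,4,"pics/w11c.png")
E
```

```text
18.05 [ 442.02045196 -358.43612304  229.39580326] [-7.97320613e-01  3.96703794e-01  1.67939447e+00 -2.23144223e-04
  1.06636862e+00  9.19780088e-01]
```

View pics/s11c.png

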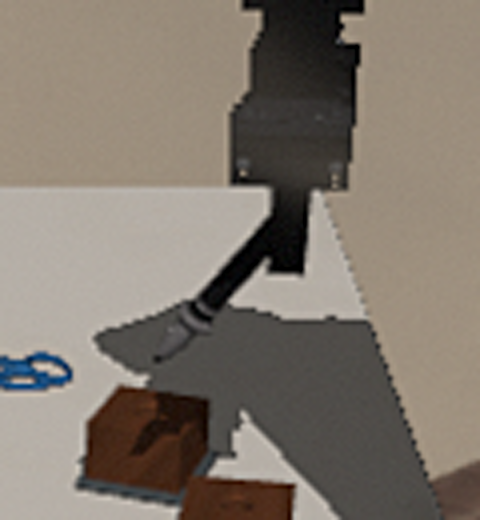

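View pics/w11c.png

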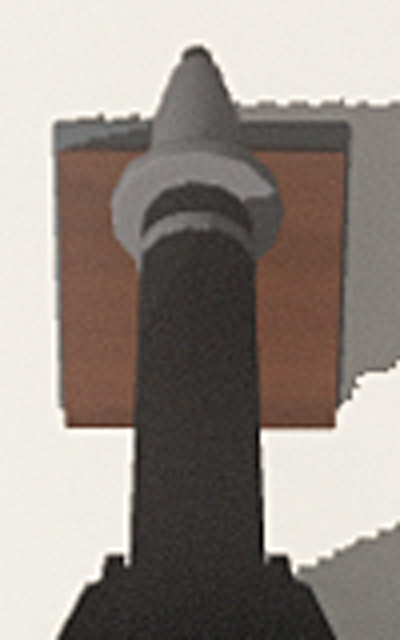

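```bash
python3 - <<'E'
from h import *
s=state()
fit(s,(259.3,92.5),(259.3,131.5),(288.75,140.5),(299.25,129))
fit(s,(259.3,92.5),(259.3,131.5),None,None)
fit(s,None,None,(288.75,140.5),(299.25,129))
# rigid fit general: axis point offset
R=Ro.from_euler('xyz',s['tcp_rot']).as_matrix();W=cam("wrist",s);S=cam("side")
def pt(p,d):
    t,L,oy,oz=p;l=L-d
    return s['eef_pos']+R@np.array([-19+l*np.cos(t),oy,oz-l*np.sin(t)])
def f(p):
    r=[]
    for C,q,d in [(W,(259.3,92.5),0),(W,(259.3,131.5),42),(S,(288.75,140.5),0),(S,(299.25,129),42)]: r+=list(w2px(C,pt(p,d))-np.array(q))
    return r
o=least_squares(f,[.7,115,0,0]);print(np.degrees(o.x[0]),o.x,o.fun.round(1),np.degrees(np.linalg.inv(o.jac.T@o.jac)[0,0]**.5))
E
```

```text
theta 41.96215454227684 L 124.27481539213832 oy -0.5799228261730056 res [ 0.1 -1.6  0.2  2.2 -0.8  0.8 -0.4  2. ]
nib [ 524.23106645 -369.88517053  155.17567537]
theta 39.031968493428614 L 130.612978604262 oy -0.6807584785914217 res [-0.1  0.   0.1 -0. ]
nib [ 523.40056611 -369.65110597  146.12679048]
theta 39.762583266354696 L 130.6842797957369 oy 26.711290899455605 res [ 0.2 -0.5 -0.1  0.5]
nib [ 520.72919931 -396.946279    147.0974832 ]
36.63334728747256 [  0.63937253 111.6919229   -0.68504226 -15.16462651] [-0.   0.1  0.1  0.2 -0.3 -0.1 -1.   0.1] 1.5930662228035182
```

```bash
python3 - <<'E'
from h import *
s=state();print(s['t'])
im=read_camera("side");cv2.imwrite("pics/s12.png",im[:,:,::-1])
R=Ro.from_euler('xyz',s['tcp_rot']).as_matrix();S=cam("side");k=9;x0,y0=280,90
out=[]
for th in (38,43):
    G=cv2.resize(im[y0:y0+55,x0:x0+50,::-1],None,fx=k,fy=k,interpolation=cv2.INTER_CUBIC)
    t=np.radians(th);L=118
    ax=np.array([np.cos(t),0,-np.sin(t)]);
    e=R.T@(S[2]-s['eef_pos']);e/=np.linalg.norm(e);w=np.cross(ax,e);w/=np.linalg.norm(w)
    def P(l,o): 
        q=s['eef_pos']+R@(np.array([-19,-.6,0])+l*ax+o*w); return ((w2px(S,q)-[x0,y0]+.5)*k).astype(int)
    for o,a,b in [(9,0,L-44),(-9,0,L-44),(0,0,L)]:
        cv2.line(G,tuple(map(int,P(a,o))),tuple(map(int,P(b,o))),(0,0,255),1)
    cv2.line(G,tuple(map(int,P(L-42,14))),tuple(map(int,P(L-42,-14))),(0,255,0),1)
    out.append(G)
cv2.imwrite("pics/s12c.png",cv2.resize(np.hstack(out),(790,435)))
E
```

```text
18.15
```

View pics/s12c.png

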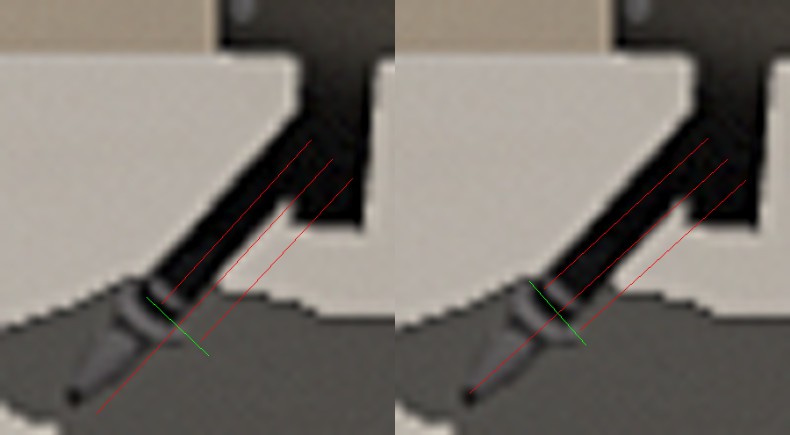

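Request:
step_arm:
  steps:
    - [0.6,0,0,0]
    - [0.8,0,0,0]
    - [0.7,0,0,0]
    - [0.3,0,0,0]
    - [0.08,0,0,0]
    - [0.04,0,0.06,0]
    - [0.05,0,0.06,0]
    - [0.05,0,0.06,0]
    - [0.06,0,0.06,0]
    - [0,0,0,0]
    - [0,0,0,0]
  jaw: 1

```text
t: 19.58
eef_pos: [430.6, -357.1, 95.7]
tcp_rot: [1.362, 1.571, -1.926]
ft_force: [0.6, -0.1, 1.7]
opening: 0.181
```

Request:
step_arm:
  steps:
    - [-0.3,0,0,0]
    - [-0.7,0,0,0]
    - [-0.8,0,0,0]
    - [-0.7,0,0,0]
    - [0,0,0,0]
    - [0,0,0,0]
  jaw: 1

```text
t: 20.32
eef_pos: [430.2, -356.7, 220.4]
tcp_rot: [-0.502, 1.57, 2.494]
ft_force: [-0.8, -0.1, -0.6]
opening: 0.177
```

```bash
cat > ov.py <<'E'
from h import *
import sys
def ov(name,ths,L,oz,x0,y0,w_,h_,k):
    s=state();print(s['t'],s['eef_pos'])
    im=read_camera("side")
    R=Ro.from_euler('xyz',s['tcp_rot']).as_matrix();S=cam("side")
    out=[]
    for th in ths:
        G=cv2.resize(im[y0:y0+h_,x0:x0+w_,::-1],None,fx=k,fy=k,interpolation=cv2.INTER_CUBIC)
        t=np.radians(th)
        ax=np.array([np.cos(t),0,-np.sin(t)]);
        e=R.T@(S[2]-s['eef_pos']);e/=np.linalg.norm(e);w=np.cross(ax,e);w/=np.linalg.norm(w)
        def P(l,o):
            q=s['eef_pos']+R@(np.array([-19,-.6,oz])+l*ax+o*w); return tuple(map(int,((w2px(S,q)-[x0,y0]+.5)*k)))
        for o,a,b in [(9,0,L-44),(-9,0,L-44),(0,0,L)]: cv2.line(G,P(a,o),P(b,o),(0,0,255),1)
        cv2.line(G,P(L-42,14),P(L-42,-14),(0,255,0),1)
        out.append(G)
    cv2.imwrite(name,np.hstack(out))
E
python3 - <<'E'
from ov import *
ov("pics/s13c.png",(42,47),113,-14,280,90,55,60,7)
im=read_camera("wrist");cv2.imwrite("pics/w13.png",im[:,:,::-1]);crop(im,210,50,310,200,4,"pics/w13c.png")
E
```

```text
20.325 [ 430.22958223 -356.69713062  220.40546797]
```

View pics/s13c.png

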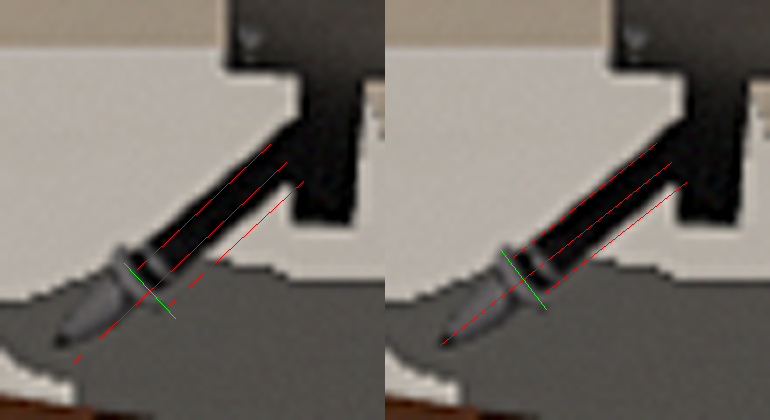

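View pics/w13c.png

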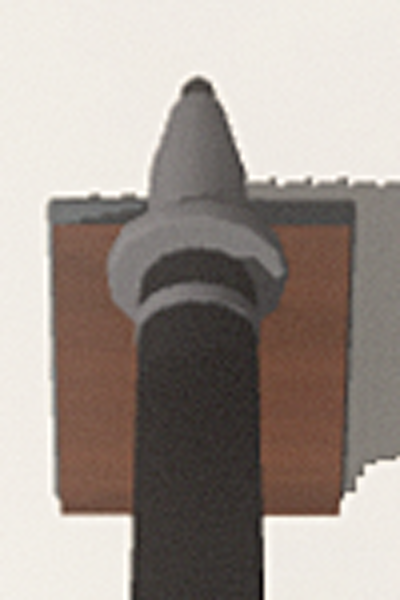

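```bash
cat >> h.py <<'E'
def fit4(s,wn,wc,sn,sc):
    R=Ro.from_euler('xyz',s['tcp_rot']).as_matrix();W=cam("wrist",s);S=cam("side")
    def pt(p,d):
        t,L,oy,oz=p;l=L-d
        return s['eef_pos']+R@np.array([-19+l*np.cos(t),oy,oz-l*np.sin(t)])
    def f(p):
        r=[]
        for C,q,d in [(W,wn,0),(W,wc,42),(S,sn,0),(S,sc,42)]: r+=list(w2px(C,pt(p,d))-np.array(q))
        return r
    o=least_squares(f,[.7,115,0,0]);print(np.degrees(o.x[0]),o.x,o.fun.round(1)); print("nib",pt(o.x,0),"rel",pt(o.x,0)-s['eef_pos'],"tool",R.T@(pt(o.x,0)-s['eef_pos']));return o.x
E
python3 - <<'E'
from h import *
s=state();fit4(s,(259.3,70.3),(259.3,116.3),(288.9,138.9),(299.7,129.6));print(s['joints'])
E
```

```text
43.8118632691195 [  0.76466127 107.12063858  -0.68314959 -21.5094709 ] [-0.   0.2  0.1  0.2 -1.1  0.3 -0.6 -0.4]
nib [ 524.87806482 -369.86656271  161.24894903] rel [ 94.66568427 -13.18827835 -58.44882008] tool [ 58.30006338  -0.68314959 -95.66829648]
[-8.10392449e-01  3.92415721e-01  1.71552535e+00 -5.99410218e-05
  1.03559780e+00  9.06713133e-01]
```

Request:
step_arm:
  steps:
    - [0,0,0,-0.6]
    - [0,0,0,-0.95]
    - [0,0,0,-0.95]
    - [0,0,0,-0.95]
    - [0,0,0,-0.95]
    - [0,0,0,-0.95]
    - [0,0,0,-0.95]
    - [0,0,0,-0.95]
    - [0,0,0,-0.8]
    - [0,0,0,-0.5]
    - [0,0,0,0]
  jaw: 1

```text
t: 21.8
eef_pos: [430.4, -356.9, 219.7]
tcp_rot: [-1.811, 1.569, 2.378]
ft_force: [-0.5, 0.6, -0.3]
opening: 0.181
```

```bash
python3 - <<'E'
from h import *
s=state();R=Ro.from_euler('xyz',s['tcp_rot']).as_matrix()
nib=s['eef_pos']+R@[58.3,-.7,-95.7];print(s['t'],s['eef_pos'],s['joints'],nib)
print(R.round(3)); d=np.array([483.8,42.1,nib[2]])-nib;print(d,(R.T@d)/50, "tcp",s['eef_pos']+d)
E
```

```text
21.8 [ 430.372965   -356.87490207  219.73717662] [-8.10413228e-01  3.92636821e-01  1.71503498e+00 -9.25348296e-05
  1.03562686e+00 -2.86590592e-01] [ 477.55955952 -273.5857717   161.47727566]
[[-0.001  0.866 -0.5  ]
 [ 0.001 -0.5   -0.866]
 [-1.    -0.002 -0.   ]]
[  6.24044048 315.6857717    0.        ] [ 0.00730419 -3.04974065 -5.52970238] tcp [436.61340547 -41.18913037 219.73717662]
```

Request:
step_arm:
  steps:
    - [0,-0.15,-0.28,0]
    - [0,-0.4,-0.72,0]
    - [0,-0.45,-0.81,0]
    - [0,-0.45,-0.82,0]
    - [0,-0.45,-0.82,0]
    - [0,-0.45,-0.82,0]
    - [0,-0.4,-0.72,0]
    - [0,-0.2,-0.36,0]
    - [0,-0.1,-0.18,0]
    - [0,0,0,0]
    - [0,0,0,0]
  jaw: 1

```text
t: 23.18
eef_pos: [436.6, -41.9, 220.6]
tcp_rot: [0.266, 1.571, -1.829]
ft_force: [1.2, 0.9, 0.7]
opening: 0.181
```

```bash
python3 - <<'E'
from h import *
s=state();R=Ro.from_euler('xyz',s['tcp_rot']).as_matrix()
nib=s['eef_pos']+R@[58.3,-.7,-95.7];print(s['t'],s['eef_pos'],nib)
C=cam("wrist",s);S=cam("side");print(w2px(C,nib),w2px(S,nib),w2px(C,[483.8,42.1,80]),w2px(S,[483.8,42.1,80]))
im=read_camera("side");cv2.imwrite("pics/s14.png",im[:,:,::-1]);crop(im,260,170,370,310,5,"pics/s14c.png")
im=read_camera("wrist");cv2.imwrite("pics/w14.png",im[:,:,::-1]);
E
```

```text
23.175 [436.62929565 -41.86038982 220.56481062] [483.89902906  41.34026251 162.24591355]
[259.10508689  72.52629679] [315.44385577 229.81020094] [258.45709433  80.15892197] [312.96335958 264.70488809]
```

View pics/s14c.png

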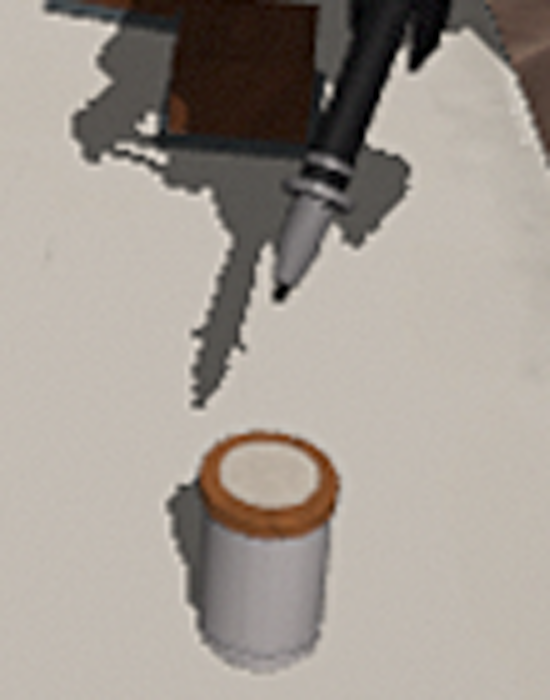

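View pics/w14.png

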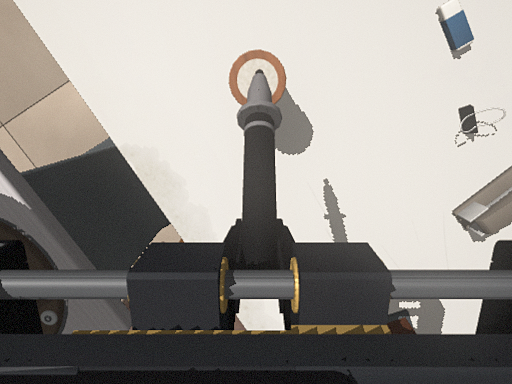

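```bash
python3 - <<'E'
from h import *
s=state()
fit4(s,(259.3,70.8),(259.3,116.0),(315.8,228.8),(324,207.5))
im=cv2.imread("pics/w14.png")[:,:,::-1];crop(im,210,40,310,190,4,"pics/w14c.png")
E
```

```text
42.220865134017366 [  0.73689311 100.89496262  -0.7728784  -28.7213764 ] [-0.3  0.1 -0.2  0.1 -0.5  0.1 -0.9 -0.2]
nib [484.30247738  41.95075636 164.79384438] rel [ 47.65200306  83.93267928 -55.73357091] tool [ 55.71876644  -0.7728784  -96.52181462]
```

View pics/w14c.png

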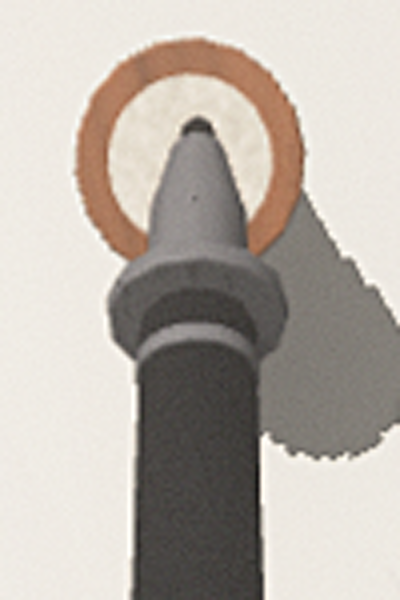

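Request:
step_arm:
  steps:
    - [0.2,0,0,0]
    - [0.3,0,0,0]
    - [0.3,0,0,0]
    - [0.15,0,0,0]
    - [0.07,0,0,0]
    - [0,0,0,0]
    - [0,0,0,0]
    - [0,0,0,0]
    - [0,0,0,0]
  jaw: 1

```text
t: 24.4
eef_pos: [436.7, -41.4, 169.8]
tcp_rot: [1.712, 1.57, -0.382]
ft_force: [-0.3, -0.3, 0.2]
opening: 0.181
```

```bash
python3 - <<'E'
from h import *
s=state();R=Ro.from_euler('xyz',s['tcp_rot']).as_matrix()
nib=s['eef_pos']+R@[57.5,-.7,-96];print(s['t'],s['eef_pos'],nib,s['ft_force'],s['qvel'].round(4))
S=cam("side");print(w2px(S,nib),w2px(S,[483.8,42.1,80]))
im=read_camera("side");cv2.imwrite("pics/s15.png",im[:,:,::-1]);crop(im,260,170,370,310,5,"pics/s15c.png")
im=read_camera("top");crop(im,140,190,240,270,6,"pics/t15c.png")
im=read_camera("wrist");cv2.imwrite("pics/w15.png",im[:,:,::-1]);
E
```

```text
24.4 [436.73620157 -41.35898918 169.79412323] [484.12170886  42.13816938 112.29996518] [-0.25508994 -0.25524216  0.18073872] [ 0.0002  0.0007  0.001  -0.001  -0.001   0.0015]
[313.76872876 251.5561495 ] [312.96335958 264.70488809]
```

View pics/s15c.png

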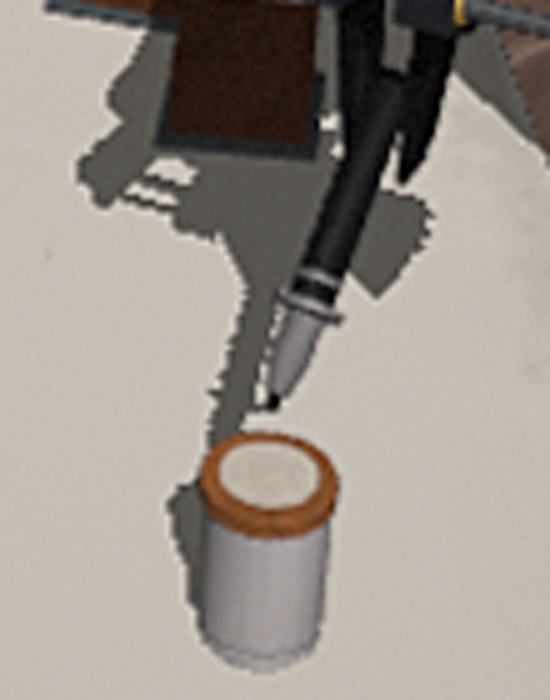

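View pics/w15.png

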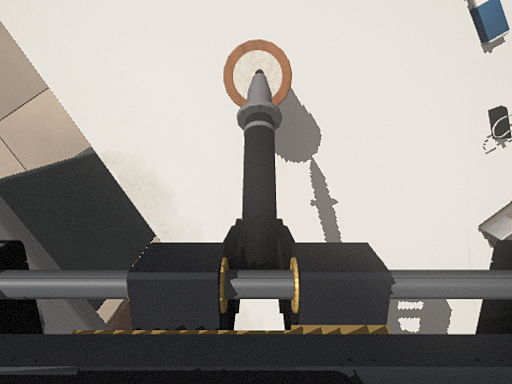

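View pics/t15c.png

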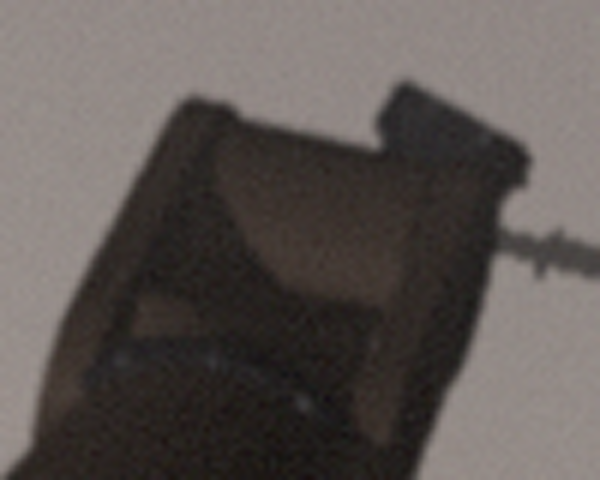

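```bash
python3 - <<'E'
from h import *
print(job_done())
E
```

```text
the job is handed in; nothing more can be done
None
```

The job is handed in at about 24.6 s: the tin is closed, and the arm is holding the marker still at a slant over the lid.

**Lid:** I set it on the tin with one contact of about 8 N, at the height expected for a fully seated lid. I let go, and the pictures show it level and centred to about 1 mm.

**Marker:** The arm keeps its tool pointing straight down, so it cannot tilt the marker itself. I drew the marker out of the nearest stand and pivoted it in the grip by leaning its nose on that stand's top edge with about 4 N. The first push reached only about 37 degrees by picture, though my geometry said 45, so I pushed a second time.

**Final checks:**
- **Slant:** fits gave 42 to 44 degrees, and one overlay looked nearer 47.
- **Nib position:** within about 1 mm of the lid's centre, and about 32 mm above its top.
- **Stillness:** wrist force was under 0.5 N, and the arm was at rest.
- **Unexplained:** the fits put the marker 14 to 29 mm off the middle of the pads at grasp height. That is more than the 20 mm pads would suggest, and I did not resolve it. The grip opening held steady at 0.18.
- **Bystanders:** nothing touched the other things on the desk as far as I could tell. I did not take a final full-scene picture to confirm this, and in the last top view the gripper hides the lid.

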